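Fit the vial carousel on the autosampler's keyed drive

TASK

Take the larger, eight-vial carousel by its grip bar, turn it so that the slot under its hub lines up with the two keys of the autosampler's upright drive stub, and fit it on so that it sits fully home and flat on the drive; then let go. Leave the smaller, six-vial carousel where it stands.

Things in the scene. Friction and masses are not known exactly. Their poses are not given: they have to be found in the camera images.
- carousel8_grip (a point): Larger loose carousel, ~0.3 kg: aluminium disc 124 mm wide, 8 capped vials (tops 46 mm up), upright grey grip bar 50 long (x), 14 thick (y), from 40 to 86 mm up. Point: in the bar on the axis, 68 mm above the hub's flat underside, which stands on the table. Hub 72 (x) x 46 mm; slot in its underside along the bar: 56 long (x), 26 wide (y), 32 mm deep, centred. z up. A half turn fits as well.
- stub_seat (a point): Steel drive stub, fixed, does not turn, upright on the drive's seat. Point: on its axis at seat height, 48 mm above the bench, where the hub's underside rests when home. Round 16 mm shaft, coned tip, 30 mm tall, with two opposite keys: a blade 44 long (x), 10 thick (y), 18 mm tall. The slot must lie along the blade, whose direction is not that of the drive's box. z up.
- drive: Autosampler drive, fixed on the bench: low white box 160 x 160 x 40 mm with a round dark grey seat, 110 mm wide and 8 mm high, in the middle of its top; the stub stands in the seat's centre. Origin: centre of the box's underside; front (dark key strip) towards -x.
- carousel6_grip (a point): Smaller loose carousel, to be left alone: disc 92 mm wide, 6 capped vials, grip bar 40 long (x), 14 thick (y), top 86 mm up. Point: in the bar on the axis, 68 mm above the table. Which of the two carousels stands nearer the drive varies.
Mind the look-alikes: they are no part of the job. What is shaped like the part that bears carousel8_grip but blue, pink or red is not meant.

How it is judged:
By the outcome, as a careful person would: the job done as asked, in the order asked, and still so for the second after the job is handed in, with the robot touching nothing.
It also fails if it takes over 43 s, if anything falls off the work surface, if the arm or the gripper's body presses on something with over 40 N, if the wrist force passes 120 N, or if a joint passes its speed limit or range.

ROBOT

A 7-joint arm with a two-finger parallel gripper is mounted at the origin on the work surface. World frame = base frame: x ahead of the robot, y to its left, z up, the work surface at z = 0. Lengths are in m, angles in rad, forces in N, time in s.
With the tool pointing down it reaches from about 0.4 to 0.9 m from the base axis. Payload 5.5 kg.
Tool frame: the origin (TCP) lies midway between the tips of the shut fingers; the grasp point (between the pads) lies 19 mm behind it (manip.grip_depth is the distance from the TCP to the grasp point, in m); z points along the fingers, x is the direction in which the jaws open and shut, and the axes are right-handed (so a half turn about z gives the same grasp; the last joint's range is limited). The gripper opens to 92 mm and grips with 3 to 60 N. Pads are 19 mm wide; open, the fingers measure 130 mm over their backs; the gripper's body (75 mm by 190 mm) begins 47 mm behind the grasp point.
Start: joints at [1.372, 0.501, -0.427, 1.55, 0.221, 1.138, -0.21], TCP at [0.29, -0.582, 0.227] pointing down, gripper open.
Joint ranges: [-2.88, 2.88], [-0.31, 2.03], [-1.54, 1.56], [0.2, 2.42], [-1.41, 4.55], [0.19, 2.02], [-2.57, 2.57]. Speed limits (rad/s): [2.57, 2.57, 3.14, 3.14, 3.14, 3.14, 3.14].

INTERFACE

Orientations are given as a unit quaternion [x, y, z, w].
In Python, from bench import manip, effector, viewer gives the robot as it stands. Calls block until the motion is done:
- manip.move_pose(position, orientation): joint-space move of the TCP to a pose.
- manip.servo_line(position, ori=None, vel=0.15): straight line of the TCP; ori=None keeps the orientation; vel is the mean speed in m/s.
- manip.movej(angles): joint-space move.
- effector.open_jaws() and effector.close(f_grip=None): open the fingers fully, or close them until they stop; f_grip is the grip in N (None keeps the last).
- manip.sleep(seconds).
- manip.solve_ik(position, orientation): joint angles nearest the present ones, or None.
- viewer.get_image(name): name is "scene" or "top" or "wrist"; returns the picture (480x640x3 uint8, red, green, blue); there is no depth.
- viewer.get_calibration(name): a dict with "vfov" (degrees; the focal length in pixels is half the picture's height over the tangent of half this angle, whatever the lens; pixels are square), "cx", "cy" (the principal point, pixels), "dist_coeffs" ([k1, k2, p1, p2, k3] as OpenCV has them; the pictures are not rectified), "eye" and "attitude" of the camera in the world. Camera axes: x right, y down, z forward; pixel columns grow to the right and rows downward; lengths in m; the calibration is good to about 2 mm. A picture is of the moment at which its call begins: read the wrist's pose just before it. get_calibration takes no time and is no camera call; for the wrist camera it gives the pose at the moment of the call.
A pose or a line that the arm cannot do raises manip.PlanningError and nothing moves.
- manip.hand_in(): hands the job in, once; it reports no verdict.
Readings, each from a call of its own:
- manip.current_clock(): time.
- manip.current_q(): joint angles.
- manip.current_joint_velocities(): joint speeds.
- manip.current_tau(): joint torques, N m.
- manip.current_tool_pos(): TCP position.
- manip.current_tcp_rot(): TCP orientation.
- manip.current_force(): force on the tool from outside, world axes, zero at the start.
- manip.current_wrist_torque(): the same for the moment, N m.
- manip.current_finger_gap(): finger opening in m.
Only numpy, scipy, OpenCV 4.12 (cv2) and the standard library are available. Lean on these libraries where they do the work, as an engineer would, in place of code of your own. Each camera call takes 0.05 s, during which the arm holds its last target. There are 200 camera calls.

## Working session

There is one attempt and no reset: what is moved stays moved. The work goes in short steps, each a Python script; the robot and the scene stay as the last script left them, time stands still between calls to the robot, and variables do not carry over. Pictures are saved under pics/ and viewed, about 8 in all and at most 12, crops included, and the job is handed in when it is done.

```bash
mkdir -p pics; cat > h.py <<'E'
import numpy as np, cv2
from bench import manip, effector, viewer
from scipy.spatial.transform import Rotation as R
def K(c):
    f=240/np.tan(np.radians(c['vfov'])/2); return np.array([[f,0,c['cx']],[0,f,c['cy']],[0,0,1.]])
def Rm(c):
    a=np.array(c['attitude'],float)
    return a if a.shape==(3,3) else R.from_quat(a).as_matrix()
def topt(c,uv,z):
    p=cv2.undistortPoints(np.array(uv,float).reshape(-1,1,2),K(c),np.array(c['dist_coeffs'],float)).reshape(-1,2)
    d=np.c_[p,np.ones(len(p))]@Rm(c).T; e=np.array(c['eye'])
    return e+d*((z-e[2])/d[:,2])[:,None]
def proj(c,X):
    r=Rm(c).T
    return cv2.projectPoints(np.array(X,float).reshape(-1,1,3),cv2.Rodrigues(r)[0],-r@np.array(c['eye'],float),K(c),np.array(c['dist_coeffs'],float))[0].reshape(-1,2)
def save(n,im,crop=None,s=1):
    if crop: x0,y0,x1,y1=crop; im=im[y0:y1,x0:x1]
    cv2.imwrite('pics/'+n,cv2.resize(im[:,:,::-1],None,fx=s,fy=s,interpolation=cv2.INTER_CUBIC))
def down(a): # tool x along yaw a, z down
    return (R.from_euler('z',a)*R.from_euler('x',np.pi)).as_quat()
E
python3 - <<'E'
from h import *
for n in('scene','top'):
    im=viewer.get_image(n); np.save(n,im); save(n+'0.png',im); print(n,viewer.get_calibration(n))
print(manip.current_clock(),manip.current_tcp_rot())
E
```

```text
scene {'vfov': 47.9729100522398, 'cx': 325.73643719139596, 'cy': 239.1010849730123, 'dist_coeffs': array([0.03650449, 0.        , 0.        , 0.        , 0.        ]), 'eye': array([1.39912692, 0.02623804, 0.70405721]), 'attitude': array([ 0.64581042,  0.59964515, -0.31311845, -0.35399354])}
top {'vfov': 47.612159498092446, 'cx': 317.9047813434398, 'cy': 240.04643203842465, 'dist_coeffs': array([-0.09717604,  0.        ,  0.        ,  0.        ,  0.        ]), 'eye': array([0.31276994, 0.1306199 , 1.0853795 ]), 'attitude': array([ 0.70820563, -0.70226427,  0.05781525, -0.04389848])}
0.1 [ 8.50185458e-01 -5.26482533e-01 -7.58621715e-04 -5.03365563e-04]
```

View pics/top0.png

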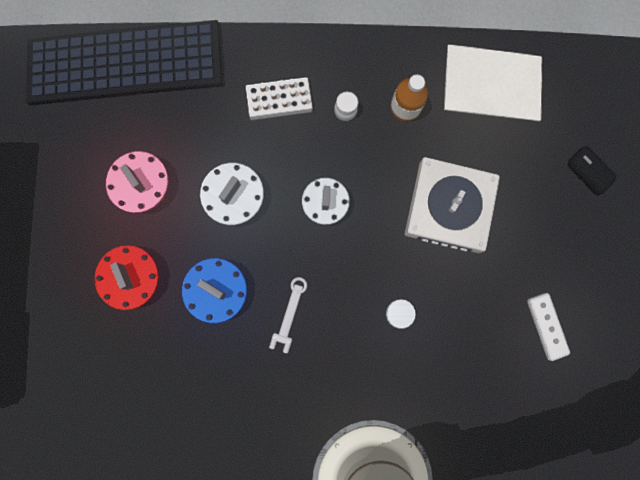

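View pics/scene0.png

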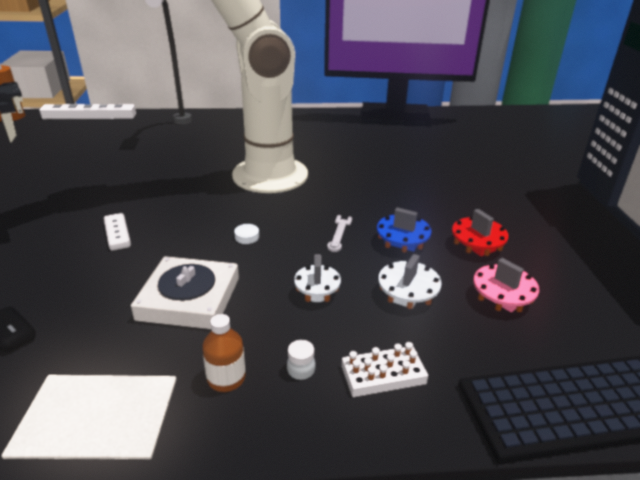

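Candidates in top view: silver large, 8 vials (232,193), which is the target; silver small, 6 vials (326,200); pink (137,181); red (126,277); blue (214,290). The drive stub is at (457,202). I'll take one close crop of both.

```bash
python3 - <<'E'
from h import *
im=np.load('top.npy')
a=im[153:233,192:272];b=im[163:243,417:497]
save('crop1.png',np.hstack([a,b]),None,5)
E
```

```text
(no output)
```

View pics/crop1.png

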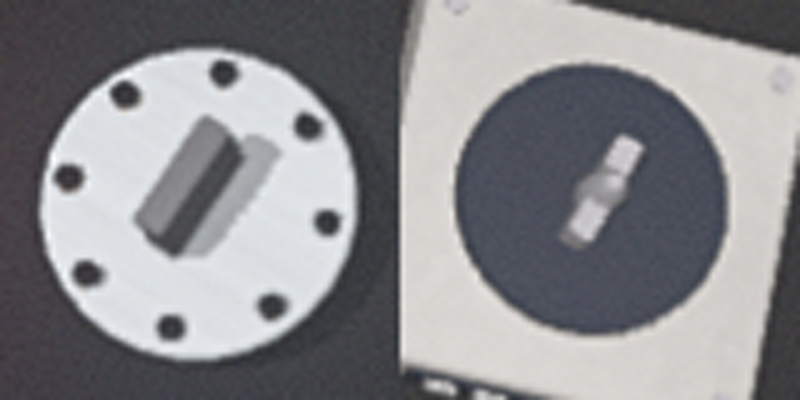

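The target has 8 vials. Its bar top runs about (133,215)-(205,115) in the crop. The seat disc centre is at crop (591,199), and the blade runs about (575,230)-(632,138).

```bash
python3 - <<'E'
from h import *
c=viewer.get_calibration('top')
A=lambda p:[192+p[0]/5,153+p[1]/5]; B=lambda p:[417+(p[0]-400)/5,163+p[1]/5]
print(topt(c,[A((187,178)),A((133,215)),A((205,115))],.086), topt(c,[A((199,203))],.038))
print(topt(c,[B((591,199))],.048),topt(c,[B((577,235)),B((628,142))],.066))
w=viewer.get_calibration('wrist');print(w)
Rt=R.from_quat(manip.current_tcp_rot()).as_matrix()
print('cam in tool',Rt.T@(np.array(w['eye'])-manip.current_tool_pos()),'\n',Rt.T@Rm(w))
g=topt(c,[A((187,178))],.086)[0]; d=topt(c,[A((133,215)),A((205,115))],.086); 
a=np.arctan2(*(d[1]-d[0])[[1,0]]); print('bar yaw',np.degrees(a))
for s in(1,-1):
  for k in (0,):
    q=manip.solve_ik([g[0],g[1],.25],down(a+s*np.pi/2)); print(s,q)
E
```

```text
[[0.55397551 0.27874395 0.086     ]
 [0.53953617 0.29861504 0.086     ]
 [0.57847359 0.27274856 0.086     ]] [[0.55549669 0.28078588 0.038     ]]
[[ 0.54009651 -0.15936037  0.048     ]] [[ 0.52186057 -0.14835723  0.066     ]
 [ 0.55903277 -0.16975173  0.066     ]]
{'vfov': 60.793736921544244, 'cx': 327.73205750864366, 'cy': 235.2355909433855, 'dist_coeffs': array([-0.06346466,  0.        ,  0.        ,  0.        ,  0.        ]), 'eye': array([ 0.35453771, -0.54872746,  0.38433467]), 'attitude': array([ 0.84230002, -0.52107312, -0.07343449,  0.11670845])}
cam in tool [-0.00040829 -0.07295405 -0.15856384] 
 [[ 9.99999778e-01  6.61679473e-04 -8.29426943e-05]
 [-6.13849264e-04  9.61958979e-01  2.73193238e-01]
 [ 2.60553827e-04 -2.73193126e-01  9.61959172e-01]]
bar yaw -33.59644544611994
1 [ 0.31271259  0.7578795  -1.30128073  1.58879391  0.74189081  1.37345097
 -0.08802458]
-1 [-0.80874376  0.41162395  0.39864999  1.62823595 -0.17204491  1.13654691
 -2.52453392]
```

```bash
python3 - <<'E'
from h import *
import json
out=[]
for n,p in(('stub',[.540,-.159,.20]),('car',[.555,.279,.22])):
    manip.move_pose(p,down(np.radians(58))); manip.sleep(.3)
    c=viewer.get_calibration('wrist'); im=viewer.get_image('wrist'); np.save('w_'+n,im)
    json.dump({k:np.array(v).tolist() for k,v in c.items()},open(f'w_{n}.json','w'))
    z=.06; u=proj(c,[p[0],p[1],z])[0]; print(n,u,manip.current_clock(),manip.current_tool_pos(),manip.current_q())
    save(f'w_{n}.png',im)
E
```

```text
stub [328.80201106 221.71578521] 2.2417 [ 0.53990396 -0.15940233  0.19996438] [ 0.98003977  0.52259929 -0.97772137  1.78807998  0.48472228  1.09378071
  0.84453126]
car [328.74959672 214.92159116] 4.2 [0.55532922 0.27835217 0.22001406] [ 0.17952828  0.62100815 -0.99540352  1.62167954  0.55015027  1.2051669
  0.07722498]
```

View pics/w_stub.png

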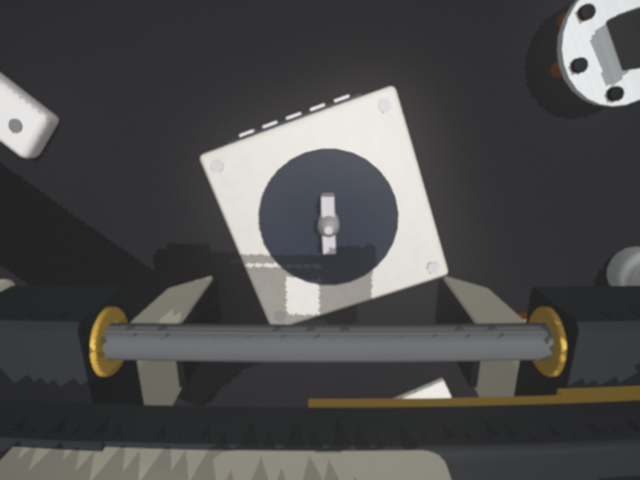

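View pics/w_car.png

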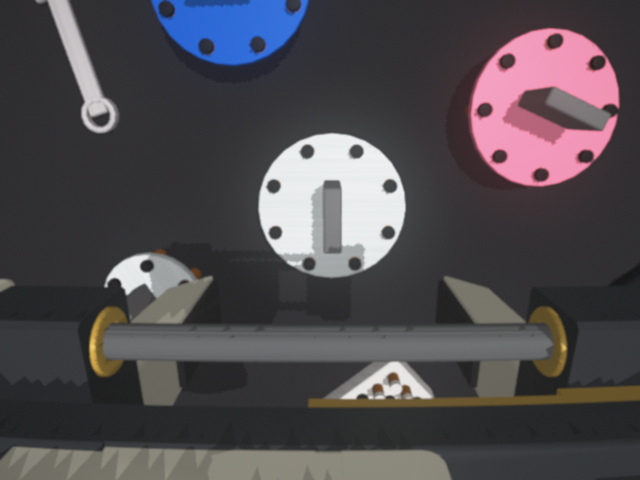

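Both are visible: the stub at (328,224) with the seat disc centred at about (328,217), and the carousel disc at (332,205) with its bar at (332,217). I'll enlarge both.

```bash
python3 - <<'E'
from h import *
a=np.load('w_stub.npy')[180:270,288:368];b=np.load('w_car.npy')[175:265,292:372]
save('crop2.png',np.hstack([a,b]),None,5)
# seat disc ellipse and car disc ellipse
s=np.load('w_stub.npy').astype(int); m=((s.sum(2)<330)).astype(np.uint8); m[:140]=0;m[262:]=0;m[:,:250]=0;m[:,405:]=0
k=np.load('w_car.npy').astype(int); n=(k.sum(2)>360).astype(np.uint8)
for nm,mm,pt in(('seat',m,(300,200)),('disc',n,(300,205))):
    cs,_=cv2.findContours(mm,cv2.RETR_EXTERNAL,cv2.CHAIN_APPROX_NONE)
    for c in cs:
        if cv2.pointPolygonTest(c,pt,False)>0: print(nm,cv2.fitEllipse(cv2.convexHull(c)),cv2.boundingRect(c))
E
```

```text
seat ((327.8684997558594, 216.76132202148438), (135.10557556152344, 137.76451110839844), 86.57826232910156) (259, 150, 138, 112)
disc ((331.5295104980469, 204.84779357910156), (144.3032989501953, 147.74600219726562), 86.77336120605469) (258, 133, 148, 144)
```

View pics/crop2.png

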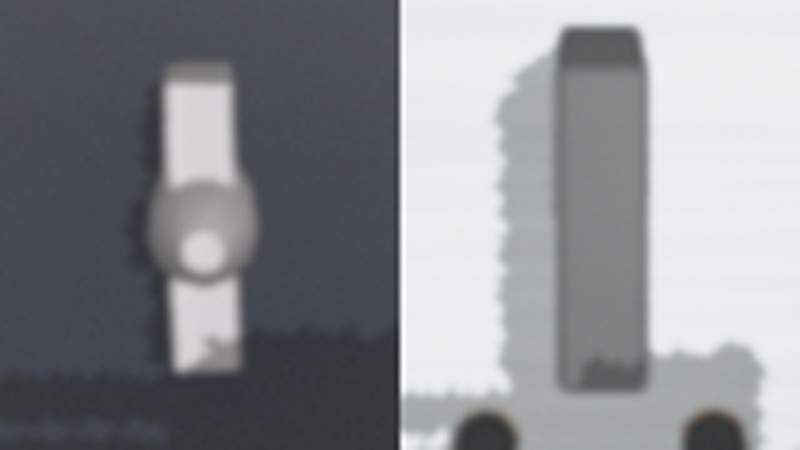

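```bash
cat > est.py <<'E'
from h import *
import json
L=lambda n:{k:(np.array(v) if isinstance(v,list) else v) for k,v in json.load(open(n)).items()}
cs,cc=L('w_stub.json'),L('w_car.json')
S=lambda x,y:[288+x/5-.4,180+y/5-.4]; C=lambda x,y:[292+(x-400)/5-.4,175+y/5-.4]
def ends(c,a,b,z):
    P=topt(c,[a,b],z); d=P[1]-P[0]; return P.mean(0),np.degrees(np.arctan2(d[1],d[0])),np.linalg.norm(d)
stub=ends(cs,S(207,373),S(199,80),.066); bar=ends(cc,C(602.5,390),C(602.5,66),.086)
seat=topt(cs,[[327.87,216.76]],.048)[0]
E
python3 - <<'E'
from est import *
print(stub,seat);print(bar,topt(cc,[[331.53,204.85]],.038),topt(cc,[[331.53,204.85]],.030))
print(topt(cc,[[258,204.8],[405.4,204.8]],.035))
E
```

```text
(array([ 0.54093276, -0.16010585,  0.066     ]), np.float64(149.50416589562118), np.float64(0.04465199898573128)) [ 0.53877029 -0.15906096  0.048     ]
(array([0.55504535, 0.28182788, 0.086     ]), np.float64(148.1168077355822), np.float64(0.04905790614196647)) [[0.55313437 0.28298872 0.038     ]] [[0.55455432 0.28218245 0.03      ]]
[[0.52018395 0.22935735 0.035     ]
 [0.58715027 0.33638762 0.035     ]]
```

```bash
python3 - <<'E'
from est import *
g=bar[0]; q=down(np.radians(58.1)); t=[.540,-.1597]; qt=down(np.radians(59.5))
manip.servo_line([g[0],g[1],.12],q,.2); manip.servo_line([g[0],g[1],.055],None,.08)
print(manip.current_force(),manip.current_clock())
effector.close(40); print('gap',manip.current_finger_gap(),manip.current_tool_pos())
f0=manip.current_force()
manip.servo_line([g[0],g[1],.19],None,.12); manip.sleep(.3)
print('gap',manip.current_finger_gap(),'dF',manip.current_force()-f0,manip.current_wrist_torque(),manip.current_clock())
manip.servo_line([t[0],t[1],.19],qt,.2); manip.sleep(.3)
print(manip.current_tool_pos(),manip.current_clock(),manip.current_finger_gap())
save('carry.png',viewer.get_image('wrist'))
save('carry_s.png',viewer.get_image('scene'),(90,170,330,350),3.3)
E
```

```text
[ 0.15812709 -0.65607801 -0.11028976] 5.8083
gap 0.013730952956413146 [0.55502554 0.28181626 0.05492472]
gap 0.013790404271634745 dF [ 0.67662957 -0.87514781 -2.63478759] [ 0.07595641 -0.15761912  0.00500148] 8.5667
[ 0.54005177 -0.15941825  0.19000864] 11.225 0.013828685848629419
```

View pics/carry_s.png

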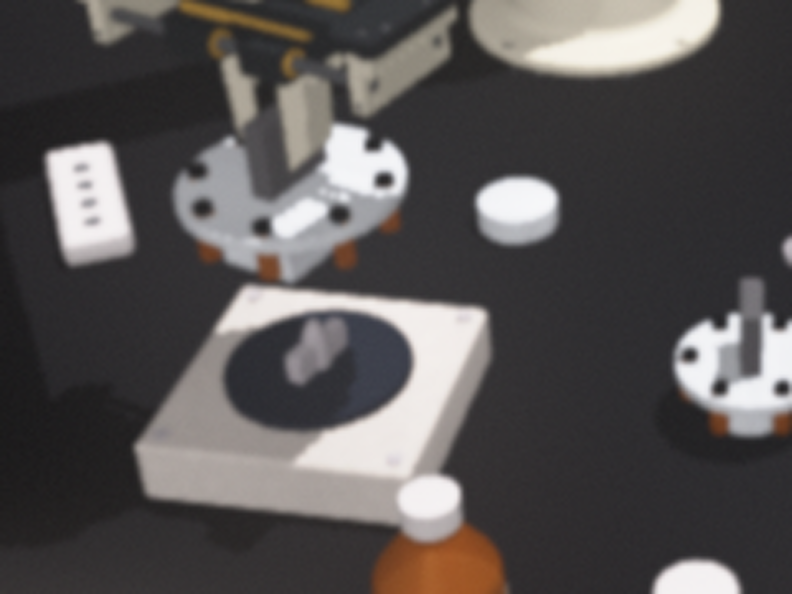

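The carousel is held flat above the stub, with its bar parallel to the blade. I'll lower it in steps and watch the force.

```bash
python3 - <<'E'
from h import *
f0=manip.current_force(); t0=manip.current_wrist_torque()
z=.19
for z in list(np.arange(.165,.108,-.008))+[.107,.105,.104,.103,.102]:
    manip.servo_line([.540,-.1597,z],None,.06)
    f=manip.current_force()-f0; print(round(z,4),manip.current_tool_pos().round(4),f.round(1),(manip.current_wrist_torque()-t0).round(2))
    if np.linalg.norm(f)>10: break
print(manip.current_clock(),manip.current_finger_gap())
save('low_s.png',viewer.get_image('scene'),(90,170,330,350),3.3)
E
```

```text
0.165 [ 0.5399 -0.1595  0.1646] [-0.9 -0.2 -0.1] [ 0.08 -0.01  0.02]
0.157 [ 0.5397 -0.1597  0.1566] [-0.2 -0.3 -0.3] [ 0.1   0.01 -0.  ]
0.149 [ 0.5396 -0.1597  0.1485] [ 1.4 -0.3 -0.1] [ 0.09 -0.04  0.03]
0.141 [ 0.5396 -0.1596  0.1405] [-0.9 -0.5 -0.3] [0.05 0.01 0.02]
0.133 [ 0.5396 -0.1597  0.1325] [ 0.3 -0.3  0.4] [ 0.06 -0.    0.03]
0.125 [ 0.5396 -0.1596  0.1245] [ 0.6 -0.2 -0.9] [ 0.08 -0.05  0.02]
0.117 [ 0.5396 -0.1597  0.1165] [ 0.  -0.4 -0.4] [ 0.05 -0.05  0.05]
0.109 [ 0.5396 -0.1596  0.1085] [ 0.2 -0.1  0.6] [ 0.05 -0.02  0.04]
0.107 [ 0.54   -0.1597  0.107 ] [ 0.2 -0.4 -0.5] [0.09 0.   0.02]
0.105 [ 0.5399 -0.1597  0.1049] [ 0.1 -0.5  0. ] [ 0.08 -0.01 -0.04]
0.104 [ 0.54   -0.1597  0.1039] [ 0.1 -1.1 -0.3] [ 0.05 -0.06  0.01]
0.103 [ 0.54   -0.1597  0.103 ] [-0.3 -0.7 -0.5] [ 0.05 -0.04  0.01]
0.102 [ 0.54   -0.1597  0.1028] [-3.1 -0.2  7.6] [0.11 0.66 0.05]
15.125 0.01394136677029968
```

View pics/low_s.png

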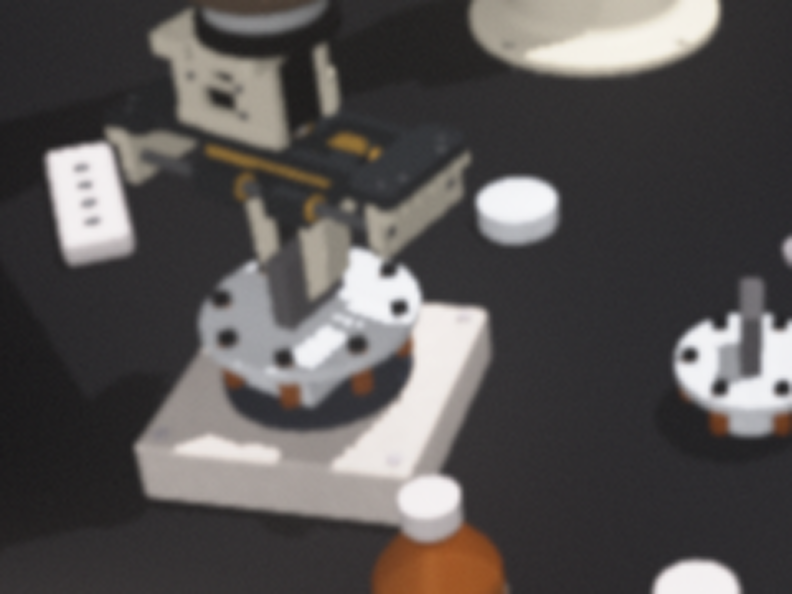

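Contact came at home height (z≈0.1028, expected 0.103), with no contact earlier. I'll release, retreat and check.

```bash
python3 - <<'E'
from h import *
manip.servo_line([.540,-.1597,.103],None,.03)
effector.open_jaws(); manip.sleep(.2); print(manip.current_finger_gap())
manip.servo_line([.540,-.1597,.25],None,.12); manip.sleep(.4)
c=viewer.get_calibration('wrist'); a=viewer.get_image('wrist')
s=viewer.get_image('scene')
print(manip.current_clock())
X=np.array([.540,-.1597])
th=np.radians(-30.5); u=np.array([np.cos(th),np.sin(th)]);v=np.array([-u[1],u[0]])
a=a.copy()
P=[[*(X+i*.025*u+j*.007*v),.134] for i,j in((1,1),(1,-1),(-1,-1),(-1,1))]
p=proj(c,P); print('predicted bar top in wrist crop',((p-[220,120])*2).round(1).tolist())
A=cv2.resize(a[120:320,220:420],None,fx=2,fy=2); B=cv2.resize(s[200:360,120:280],(400,400),interpolation=cv2.INTER_CUBIC)
save('fin.png',np.hstack([A,B]))
E
```

```text
0.09215348399857917
18.7917
predicted bar top in wrist crop [[235.5, 288.9], [196.2, 288.9], [195.3, 149.9], [236.6, 149.9]]
```

View pics/fin.png

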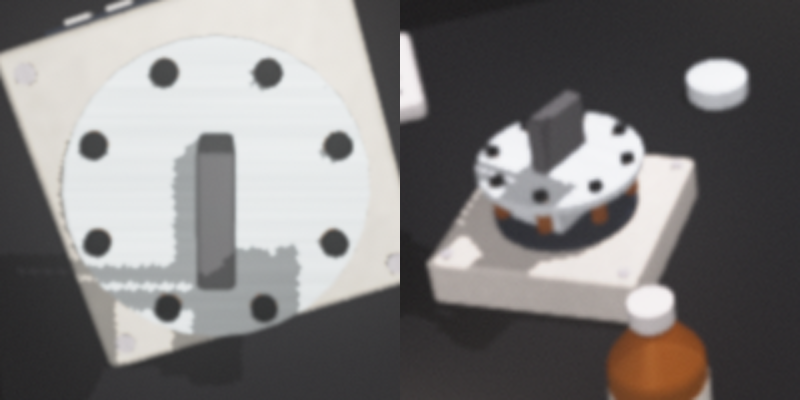

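The bar top is at crop (197–236, 150–288), within about 2 px of the predicted fully home pose. The disc looks flat and the gripper is clear.

```bash
python3 - <<'E'
from h import *
manip.hand_in()
E
```

```text
the job is handed in; nothing more can be done
```

The eight-vial silver carousel is on the autosampler drive stub, and I've handed the job in. I gripped it by its bar, turned it about 1.4° to line the slot up with the keys, lowered it and let go.

- **Seating:** the first contact while lowering came at tool height 0.1028 m, where 0.103 m was expected for fully home. Nothing touched before that, and the highest contact force I read was about 8 N.
- **After release:** in the wrist picture the bar top was within about 2 px of its predicted fully home position. The disc also looked flat in the scene picture.
- **Clearance and time:** the gripper was clear of everything, and the clock read 18.8 s of the 43 s allowed just before handing in.
- **Small carousel:** I never touched the six-vial one. It stood in the same place in the pictures before and after lowering; the final crop did not include it.
- **Disagreement:** two readings of the stub's position differed by about 2 mm. I used a value between them, well inside the slot's 5 mm clearance. No check failed.

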